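# Tell the full cartridge by its weight and load the machine

### The arm

A 7-joint arm with a two-finger parallel gripper is mounted at the origin on the work surface. World frame = base frame: x ahead of the robot, y to its left, z up, the work surface at z = 0. Lengths are in mm, angles in rad, forces in N, time in s.
With the tool pointing down it reaches from about 350 to 775 mm from the base axis. Payload 3.1 kg.
Tool frame: the origin (TCP) lies midway between the tips of the shut fingers; the grasp point (between the pads) lies 19 mm behind it (grip_point_offset is the distance from the TCP to the grasp point, in mm); z points along the fingers, y is the line along which they close (so a half turn about z gives the same grasp; the last joint's range is limited). The gripper opens to 85 mm and grips with 20 to 120 N. Pads are 22 mm wide; open, the fingers measure 114 mm over their backs; the gripper's body (76 mm by 85 mm) begins 54 mm behind the grasp point. The pads swing forward as they close: fully open they stand 13 mm farther back than shut.
Start: joints at [-1.33, 0.311, 0.014, 1.512, -0.004, 1.319, -0.027], TCP at [153.447, 528.177, 231.304] pointing down, gripper open.
Joint ranges: [-2.7, 2.7], [-0.3, 1.91], [-1.27, 1.3], [0.12, 2.57], [-1.44, 4.58], [0.2, 2.03], [-3.05, 3.05]. Speed limits (rad/s): [2.79, 2.79, 3.14, 3.14, 3.14, 3.14, 3.14].

### API

Orientations are given as a rotation vector (axis times angle).
In Python, from plant import sense, grab_frame, finish_job, grip_point_offset gives the robot as it stands.
- The arm moves only by the tool send_rows, never from a script. Its argument "deltas" is one flat list of numbers, 6 for each row, row after row: the shift along the tool's x, y, z scaled (see below), then the turn, a rotation vector about the tool's x, y, z scaled (see below). In form: [x, y, z, wx, wy, wz, x, y, z, wx, wy, wz, ...]. A call has 1 to 5 rows; each row shifts and turns the commanded pose from where the row before left it, along the tool's axes as they then stand; what a row does not reach is not made up. The controller multiplies each number of a shift by 3 cm and each number of a turn by 0.1 rad. A row lasts 1/10 s, in which the tool goes at most 50 mm and 8.59 degrees, less where a joint would pass 70% of its speed; a pose out of reach is approached as far as the arm can. A call with a number of a shift or a turn outside -1 to 1 is refused whole. A call with a gripper value outside its range is refused whole. "jaw" is the closure, from -1 (fully open) to 1 (shut), set as the call begins (left out, the last holds). The fingers move at their own pace and stop on an object; "force" is the grip in N (left out, the last holds). Time passes only in rows, so rows that do not move let the fingers close. It gives the time, the measured TCP pose, the force, the opening and the grip force at its end, in the units of the state.
- sense(): the state, without advancing time (a new reading comes with each control period).
- grab_frame(name): name is "scene" or "top" or "wrist"; returns a dict with "frame" (384x512x3 uint8, red, green, blue), "depth" (384x512 float32, mm along the optical axis (not along the pixel's ray), 0 where there is no reading), "camera_matrix" (3x3 intrinsics, pixels), "k1" (the pictures are not rectified: a ray, as slopes to the right and down, at radius r is drawn at 1 + k1 r^2 times it, then the intrinsics apply), "R" (3x3) and "t" (3): a world point X has camera coordinates R X + t; the wrist camera has in their place "tool_from_camera" (4x4, takes a point from camera to tool coordinates, whose origin is the TCP and whose axes are the flange's). Camera axes: x right, y down, z forward; pixel columns grow to the right and rows downward; lengths in mm; the calibration is good to about 2 mm. A picture is of the moment at which its call begins: read the wrist's pose just before it.
- finish_job(): hands the job in; it is judged then, once.
The state is a dict: "time": time; "joints": joint angles; "qvel": joint speeds; "tau": joint torques, N m; "position": TCP position; "orientation": TCP orientation; "wrist_force": force on the tool from outside, world axes, zero at the start; "moment": the same for the moment, N m; "grip_width": opening from 0.0 (shut) to 1.0 (fully open); "grasp_force": force on a finger pad.
Only numpy, scipy, OpenCV 4.12 (cv2) and the standard library are available. Lean on these libraries where they do the work, as an engineer would, in place of code of your own. Each camera call takes 0.05 s, during which the arm holds its last target. There are 200 camera calls.

### The job

The three tip cartridges in the grey caddy look alike, but one is full, one is half used and one is spent: feel which is which by their weight. Seat the full one upright and fully down in the machine's dock, stand the spent one upright in the steel tray, and leave or put back the half-used one upright in the caddy. Set them down rather than dropping them, do not tip them over, and do not push the small jars or the bowl about.

Things in the scene. Friction and masses are not known exactly. Their poses are not given: they have to be found in the camera images.
- cart_a: closed opaque white cartridge, 56 x 56 mm square, 105 mm tall plus a round black cap (40 mm wide, 18 mm high), hidden steel tips inside; starts upright in a caddy compartment. Origin: centre of its underside, z up, x and y across the flat sides. All three look alike; full 670-850 g, half-used 350-500 g, spent 130-170 g, in changing order.
- cart_b: closed opaque white cartridge, 56 x 56 mm square, 105 mm tall plus a round black cap (40 mm wide, 18 mm high), hidden steel tips inside; starts upright in a caddy compartment. Origin: centre of its underside, z up, x and y across the flat sides. All three look alike; full 670-850 g, half-used 350-500 g, spent 130-170 g, in changing order.
- cart_c: closed opaque white cartridge, 56 x 56 mm square, 105 mm tall plus a round black cap (40 mm wide, 18 mm high), hidden steel tips inside; starts upright in a caddy compartment. Origin: centre of its underside, z up, x and y across the flat sides. All three look alike; full 670-850 g, half-used 350-500 g, spent 130-170 g, in changing order.
- caddy: grey low open caddy, 110 mm (x) by 340 mm (y), walls 30 mm high and 4 mm thick, floor 4 mm thick; two dividers make three compartments in a row along y, each about 102 x 108 mm, centred at y = +112, 0 and -112 mm. Origin: centre of its underside on the table.
- spent_tray: plain steel open instrument tray for spent cartridges, 140 mm (x) by 130 mm (y), walls 30 mm high and 4 mm thick, floor 4 mm thick. Origin: centre of its underside on the table. It stands on one side of the caddy, the dock on the other; they change sides.
- dock: machine's fixed loading dock: white base plate 155 x 120 mm, black square collar (64 mm inside, 88 mm outside, top 26 mm above the table) round the seat, and behind it (+x) a white panel 120 mm wide and 55 mm tall, its face 83 mm from the seat centre. Origin: on the table below the seat centre; x and y along the collar's sides.
- dock_seat (a point): centre of the seat floor inside the dock's black collar, 8 mm above the table; the seat is 64 x 64 mm and 18 mm deep, square to x and y.
- jar_left: small cream jar, 42 mm wide and 42 mm high, standing to the left (+y) of the caddy; leave alone. Origin: centre of its underside.
- jar_right: small cream jar, 42 mm wide and 42 mm high, standing to the right (-y) of the caddy; leave alone. Origin: centre of its underside.
- bowl: steel bowl, 110 mm wide and 45 mm high, beyond the caddy; leave alone. Origin: centre of its underside.
Not all that is in view belongs to the job. What is shaped like the cart_a but blue or yellow is not meant.

How it is judged:
By the outcome, as a careful person would: the job done as asked, in the order asked, and still so for the second after the job is handed in, with the robot touching nothing.
It also fails if it takes over 64 s, if anything falls off the work surface, if the arm or the gripper's body presses on something with over 40 N, if the wrist force passes 120 N, or if a joint passes its speed limit or range.

## Working session

There is one attempt and no reset: what is moved stays moved. The work goes in short steps, Python scripts to look and compute and a tool call to move; the robot and the scene stay as the last step left them, time stands still between calls to the robot, and variables do not carry over. Pictures are saved under pics/ and viewed, at most 10 in all, crops included, and the job is handed in when it is done.

Besides the shell and the picture viewer there is one more tool, called after "Request:" as name(argument=value, ...) on one line, values as JSON. send_rows: Moves the arm, as the interface text tells. Shifts and turns lie within -1 to 1; 1 stands for 3 cm of shift or 0.1 rad of turn. Its arguments: {"type":"object","properties":{"deltas":{"type":"array","items":{"type":"number"}},"jaw":{"type":"number"},"force":{"type":"number"}},"required":["deltas"]}

```bash
ls; mkdir -p pics; python3 - <<'E'
from plant import *
import cv2,numpy as np,pickle
s=sense();print({k:np.round(v,3) for k,v in s.items()}, grip_point_offset)
o={}
for n in("scene","top"):
    f=grab_frame(n);o[n]=f;cv2.imwrite(f"pics/{n}0.png",f["frame"][:,:,::-1]);print(n,f["camera_matrix"],f["k1"],f["R"],f["t"])
pickle.dump(o,open("f0.pkl","wb"))
a=np.hstack([o["scene"]["frame"],o["top"]["frame"]])
E
```

```text
pics
{'time': np.float64(0.0), 'joints': array([-1.33 ,  0.312,  0.014,  1.513, -0.004,  1.319, -0.027]), 'qvel': array([-0.001, -0.002, -0.   , -0.001,  0.003, -0.001, -0.   ]), 'tau': array([-0.0000e+00, -3.7991e+01,  1.4600e-01, -2.3059e+01,  1.2000e-02,
        1.4000e-02, -0.0000e+00]), 'position': array([153.275, 527.451, 230.204]), 'orientation': array([-0.443, -3.11 ,  0.004]), 'wrist_force': array([ 0.303, -0.729,  0.356]), 'moment': array([0.038, 0.012, 0.055]), 'grasp_force': np.float64(0.0), 'grip_width': np.float64(1.003)} 18.700000000000003
scene [[423.66369713   0.         247.84478553]
 [  0.         423.66369713 196.31951216]
 [  0.           0.           1.        ]] -0.05182853865056249 [[ 0.33795006  0.94113659  0.00718782]
 [ 0.67590989 -0.2373819  -0.69770743]
 [-0.65493173  0.24064859 -0.71634676]] [-187.10214947 -328.10743566 1702.57648444]
top [[438.81365712   0.         256.61258597]
 [  0.         438.81365712 197.99106087]
 [  0.           0.           1.        ]] -0.09435309236719576 [[-0.01412367 -0.99988149 -0.00612541]
 [-0.99576025  0.01462181 -0.09081703]
 [ 0.09089583  0.00481678 -0.99584876]] [  14.77403091  538.62828165 1030.37380697]
```

View pics/top0.png

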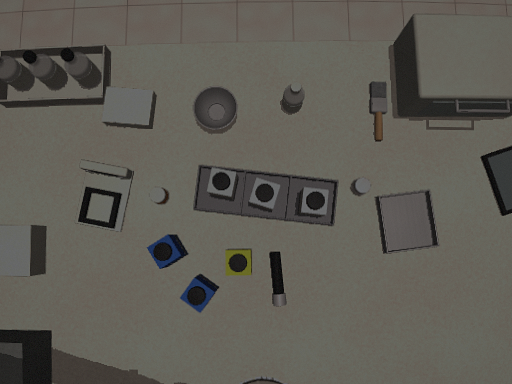

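View pics/scene0.png

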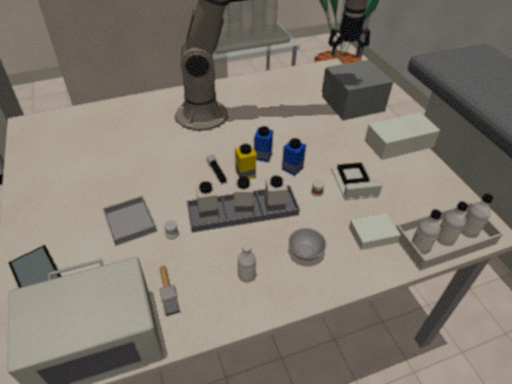

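The top view shows the caddy with three white, black-capped cartridges at (221,182), (265,193) and (315,201). The dock is on the left at (103,205), its collar open at (100,208), and the tray is on the right at (406,222). The jars are at (160,196) and (361,186), and the bowl is at (215,110). The blue ones at (166,251) and (199,293) and the yellow one at (238,262) are decoys. The scene view agrees, with white cartridges at about (207,200), (243,195) and (276,193). Next I'll confirm in an enlarged crop.

```bash
cat > h.py <<'E'
import numpy as np,cv2,pickle
def ray(f,u,v):
    K=f["camera_matrix"];k=f["k1"]
    p=cv2.undistortPoints(np.array([[[u,v]]],float),K,np.array([k,0,0,0.]))[0,0]
    R=f["R"];c=-R.T@f["t"];d=R.T@np.r_[p,1];return c,d
def atz(f,u,v,z):
    c,d=ray(f,u,v);return c+d*(z-c[2])/d[2]
def tri(f,a,g,b):
    c1,d1=ray(f,*a);c2,d2=ray(g,*b)
    s=np.linalg.lstsq(np.c_[d1,-d2],c2-c1,rcond=None)[0]
    p,q=c1+d1*s[0],c2+d2*s[1];return (p+q)/2,np.linalg.norm(p-q)
def cloud(f):
    h,w=f["depth"].shape;K=f["camera_matrix"]
    uv=np.stack(np.meshgrid(np.arange(w),np.arange(h)),-1).reshape(-1,1,2).astype(float)
    p=cv2.undistortPoints(uv,K,np.array([f["k1"],0,0,0.]))[:,0]
    X=np.c_[p,np.ones(len(p))]*f["depth"].reshape(-1,1)
    return ((X-f["t"])@f["R"]).reshape(h,w,3)
E
python3 - <<'E'
from h import *
o=pickle.load(open("f0.pkl","rb"));t=o["top"];s=o["scene"]
a=cv2.resize(t["frame"][150:260,70:450],(760,220),interpolation=2)
b=cv2.resize(s["frame"][130:250,90:394],(760,300),interpolation=2)
im=np.vstack([a,b]);im=np.clip(im*1.5,0,255).astype(np.uint8)
cv2.imwrite("pics/crop1.png",im[:,:,::-1])
P=cloud(t)
for u,v in [(221,182),(265,193),(315,201),(100,208),(83,210),(406,222),(300,240)]:
    print((u,v),P[v,u].round(1))
E
```

```text
(221, 182) [565.6  83.7 126.6]
(265, 193) [540.1 -11.9 126.2]
(315, 201) [ 521.4 -120.7  122.6]
(100, 208) [521.1 394.7   8. ]
(83, 210) [515.5 431.1  25. ]
(406, 222) [ 476.  -360.6    1.7]
(300, 240) [436.5 -97.7  -3.5]
```

View pics/crop1.png

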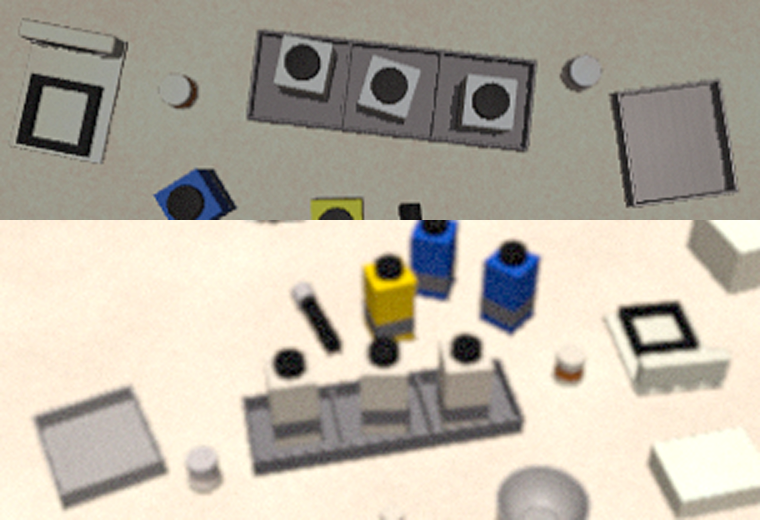

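The crop confirms it: three white cartridges with black caps stand in the caddy compartments, and the decoys are blue and yellow. Next I'll measure poses and yaws by triangulation and depth.

```bash
python3 - <<'E'
from h import *
o=pickle.load(open("f0.pkl","rb"));t=o["top"];s=o["scene"]
g=t["frame"].max(2);gs=s["frame"].max(2);P=cloud(t);Ps=cloud(s)
def blob(m,near):
    n,l,st,c=cv2.connectedComponentsWithStats(m.astype(np.uint8))
    i=1+np.argmin(np.linalg.norm(c[1:]-near,axis=1)+1e3*(st[1:,4]<25));return c[i],l==i
S=[(206,187),(243,182),(276,183)]
for n,(a,b) in enumerate(zip([(221,182),(265,193),(315,201)],S)):
    ca,ma=blob((g<45)&(P[...,2]>112),a); cb,mb=blob((gs<75)&(Ps[...,2]>85),b)
    p,e=tri(t,ca,s,cb)
    z=P[...,2];near=np.hypot(P[...,0]-p[0],P[...,1]-p[1])<48
    sel=near&(z>85)&(g>60)|near&(z>110); q=atz
    cs,_=cv2.findContours(sel.astype(np.uint8),0,2);c=max(cs,key=cv2.contourArea)[:,0]
    xy=np.array([atz(t,u,v,105)[:2] for u,v in c],np.float32)
    print(n,ca.round(1),cb.round(1),'tri',p.round(1),e.round(1),'capz',np.median(z[ma]).round(1),'atz123',atz(t,*ca,123).round(1),ma.sum(),mb.sum(),'rect',cv2.minAreaRect(xy),'bodyz',np.median(z[sel&(g>60)]).round(1))
# dock collar inner/outer corners, read off crop /2 + offset
def cr(u,v): return 70+u/2-.25,150+v/2-.25
def rect(pts,z,nm):
    xy=np.array([atz(t,*cr(*p),z)[:2] for p in pts]);m=xy.mean(0)
    L=np.linalg.norm(np.roll(xy,-1,0)-xy,axis=1)
    e=xy[1]-xy[0]+xy[2]-xy[3];print(nm,m.round(1),L.round(0),'edge dir deg',np.degrees(np.arctan2(e[1],e[0])).round(1))
rect([(20,146),(33,75),(103,81),(93,155)],26,'collar outer')
rect([(33,140),(44,83),(90,87),(84,146)],26,'collar inner')
rect([(249,118),(260,31),(536,62),(527,150)],30,'caddy')
rect([(628,206),(612,94),(718,82),(735,190)],30,'tray')
# collar by mask
m=(g<40)&(abs(P[...,0]-520)<70)&(abs(P[...,1]-395)<70)&(P[...,2]>12)&(P[...,2]<40)
c,mm=blob(m,(100,208));cs,h=cv2.findContours(mm.astype(np.uint8),cv2.RETR_CCOMP,2)
for k in cs:
    if len(k)>15:
        xy=np.array([atz(t,u,v,26)[:2] for u,v in k[:,0]],np.float32);print('mask',cv2.minAreaRect(xy))
b=P[(abs(P[...,0]-520)<15)&(abs(P[...,1]-395)<15)];print('seat z',np.median(b[:,2]), 'collar z',np.median(P[...,2][mm]))
for nm,(u,v) in dict(jl=(160,195),jr=(361,185),bowl=(215,108)).items(): print(nm,atz(t,u,v,42).round(0))
E
```

```text
0 [220.9 181. ] [205.4 187.1] tri [552.3 -22.5 144.8] 210.1 capz 125.0 atz123 [568.4  84.1 123. ] 240 112 rect ((543.0414428710938, -9.96990966796875), (56.06035614013672, 57.70085906982422), 71.6553955078125) bodyz 107.6
1 [264.3 192.3] [243.1 182.3] tri [542.3 -11.1 118.5] 1.5 capz 125.2 atz123 [542.  -10.3 123. ] 243 114 rect ((543.0414428710938, -9.96990966796875), (56.06035614013672, 57.70085906982422), 71.6553955078125) bodyz 107.6
2 [315.  200.1] [276.1 181.2] tri [567.2 -26.1 174.1] 200.1 capz 125.2 atz123 [ 523.3 -120.7  123. ] 249 105 rect ((547.7845458984375, -11.496200561523438), (55.64813232421875, 48.044490814208984), 70.90827178955078) bodyz 107.6
collar outer [522.7 386.2] [88. 88. 90. 92.] edge dir deg -8.3
collar inner [522.9 385.4] [71. 58. 72. 64.] edge dir deg -7.6
caddy [545.7 -15.9] [106. 335. 106. 334.] edge dir deg -7.4
tray [ 477.2 -352.6] [135. 132. 132. 133.] edge dir deg 6.4
mask ((522.0192260742188, 389.8225402832031), (91.84882354736328, 86.21852111816406), 78.49356079101562)
mask ((521.9127197265625, 389.674560546875), (65.71770477294922, 70.42325592041016), 79.07970428466797)
seat z 7.249755462385613 collar z 24.191614743828172
jl [548. 237.  42.]
jr [ 565. -242.   42.]
bowl [758. 105.  42.]
```

```bash
python3 - <<'E'
from h import *
o=pickle.load(open("f0.pkl","rb"));t=o["top"];s=o["scene"]
g=t["frame"].max(2);P=cloud(t);z=P[...,2]
C=[((220.9,181),(276.1,181.2)),((264.3,192.3),(243.1,182.3)),((315,200.1),(205.4,187.1))]
for a,b in C:
    p,e=tri(t,a,s,b)
    near=(np.hypot(P[...,0]-p[0],P[...,1]-p[1])<48)&(z>92)
    cs,_=cv2.findContours(near.astype(np.uint8),0,2);c=max(cs,key=cv2.contourArea)[:,0]
    xy=np.array([atz(t,u,v,105)[:2] for u,v in c],np.float32)
    r=cv2.minAreaRect(xy);print('tri',p.round(1),e.round(1),'rect',np.round(r[0],1),np.round(r[1],1),round(r[2],1),'bodyz',np.median(z[near&(g>70)]).round(1))
from scipy.spatial.transform import Rotation as R
from plant import sense
print(R.from_rotvec(sense()["orientation"]).as_matrix().round(3))
E
```

```text
tri [568.9  84.1 117.1] 1.3 rect [569.   84.7] [57.2 55. ] 78.0 bodyz 107.5
tri [542.3 -11.1 118.6] 1.3 rect [543.4 -10.2] [56.2 57.2] 70.9 bodyz 107.6
tri [ 523.6 -122.1  117.3] 1.4 rect [ 523.4 -121. ] [57.8 55. ] 82.4 bodyz 107.2
[[-0.96   0.279 -0.001]
 [ 0.279  0.96  -0.002]
 [-0.    -0.002 -1.   ]]
```

Measured cartridges (x, y, yaw):
- (569, 84.5), −12°
- (543, −10), −19°
- (523.5, −121), −7.6°

Cap and body heights come out at 125 and 107 mm, consistent with a base at 4 mm. The dock is at about (522, 388). I'll start by moving over the dock for a wrist look on the way.

Request:
send_rows(deltas=[-0.98,-0.15,0,0,0,0,-0.98,-0.15,0,0,0,0,-0.98,-0.15,0,0,0,0,-0.98,-0.15,0,0,0,0,-0.98,-0.15,0,0,0,0], jaw=-1)

```text
time: 0.6
position: [289.1, 464.6, 230.7]
orientation: [-0.442, -3.11, 0.002]
wrist_force: [-0.2, 0.7, -0.4]
grip_width: 1.001
grasp_force: 0.0
```

Request:
send_rows(deltas=[-0.98,-0.15,0,0,0,0,-0.98,-0.15,0,0,0,0,-0.98,-0.15,0,0,0,0,-0.98,-0.15,0,0,0,0,-0.98,-0.15,0,0,0,0])

```text
time: 1.1
position: [423.9, 402.1, 230.7]
orientation: [-0.442, -3.11, 0.001]
wrist_force: [0.3, 1.0, 0.0]
grip_width: 1.0
grasp_force: 0.0
```

Request:
send_rows(deltas=[-0.98,-0.15,0,0,0,0,0,0,0,0,0,1,0,0,0,0,0,1,0,0,0,0,0,1,0,0,0,0,0,1])

```text
time: 1.6
position: [449.9, 390.1, 230.5]
orientation: [-1.058, -2.957, 0.002]
wrist_force: [0.2, -0.2, 0.9]
grip_width: 1.005
grasp_force: 0.0
```

Request:
send_rows(deltas=[0,0,0,0,0,1,0,0,0,0,0,1,0,0,0,0,0,0,0,0,0,0,0,0])

```text
time: 2.0
position: [449.9, 390.3, 230.8]
orientation: [-1.339, -2.842, 0.001]
wrist_force: [0.2, 0.4, -0.0]
grip_width: 1.005
grasp_force: 0.0
```

```bash
python3 - <<'E'
from plant import *
from h import *
s=sense();f=grab_frame("wrist");pickle.dump((s,f),open("w1.pkl","wb"))
print(s["position"].round(1),s["orientation"].round(3),s["wrist_force"].round(2),s["joints"].round(2));print(f["tool_from_camera"].round(3),f["camera_matrix"][0],f["k1"])
cv2.imwrite("pics/w1.png",f["frame"][:,:,::-1])
E
```

```text
[449.9 390.3 230.8] [-1.339e+00 -2.842e+00  1.000e-03] [ 0.21  0.36 -0.03] [-0.94  0.41  0.28  1.39 -0.11  1.36  0.04]
[[-0.0000e+00 -9.6400e-01 -2.6500e-01  6.7246e+01]
 [ 1.0000e+00 -0.0000e+00 -1.0000e-03 -5.1000e-02]
 [ 0.0000e+00 -2.6500e-01  9.6400e-01 -1.4053e+02]
 [ 0.0000e+00  0.0000e+00  0.0000e+00  1.0000e+00]] [331.22410373   0.         251.63309069] -0.08943781114968578
```

View pics/w1.png

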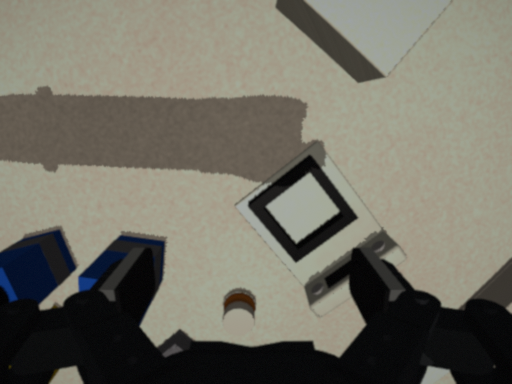

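The wrist view shows the dock collar centred at about (302,209), with the panel at lower right (350,270), jar_left at (240,303), and blue decoys at (35,265) and (125,265). I'll fit the collar precisely.

```bash
cat >> h.py <<'E'
from scipy.spatial.transform import Rotation as Rot
def wristcam(s,f):
    T=np.eye(4);T[:3,:3]=Rot.from_rotvec(s["orientation"]).as_matrix();T[:3,3]=s["position"]
    M=np.linalg.inv(T@f["tool_from_camera"]);f["R"]=M[:3,:3];f["t"]=M[:3,3];return f
E
python3 - <<'E'
from h import *
s,f=pickle.load(open("w1.pkl","rb"));f=wristcam(s,f)
g=f["frame"].max(2);P=cloud(f)
m=(g<50).astype(np.uint8);m[:140]=0;m[265:]=0;m[:,:235]=0;m[:,365:]=0
n,l,st,c=cv2.connectedComponentsWithStats(m);i=1+np.argmax(st[1:,4]);mm=(l==i).astype(np.uint8)
cs,h=cv2.findContours(mm,cv2.RETR_CCOMP,cv2.CHAIN_APPROX_NONE)
for k in cs:
    if len(k)>60:
        k=k[:,0]; hull=cv2.convexHull(k)[:,0]
        xy=np.array([atz(f,u,v,26)[:2] for u,v in k],np.float32);print(len(k),cv2.minAreaRect(xy))
print(np.median(P[...,2][mm>0]),P[209,302])
o=pickle.load(open("f0.pkl","rb"))["top"]
E
```

```text
242 ((519.616943359375, 392.6120300292969), (85.3778076171875, 89.63994598388672), 78.31892395019531)
172 ((518.3446044921875, 393.9798889160156), (64.40711212158203, 60.52912902832031), 78.18829345703125)
23.61659116509515 [525.28724014 390.21624047   4.73055468]
```

Request:
send_rows(deltas=[0,0,0,0,0,0.99,0,0,0,0,0,0.99,0,0,0,0,0,0.99,0,0,0,0,0,0.99,0,0,0,0,0,0.99])

```text
time: 2.55
position: [450.1, 390.4, 231.2]
orientation: [-2.0, -2.422, 0.0]
wrist_force: [0.5, 0.3, 0.6]
grip_width: 1.003
grasp_force: 0.0
```

Request:
send_rows(deltas=[0,0,0,0,0,0.99,0,0,0,0,0,0.99,0,0,0,0,0,0.99,0,0,0,0,0,0.99,0,0,0,0,0,0])

```text
time: 3.05
position: [450.1, 390.4, 231.2]
orientation: [2.434, 1.987, -0.0]
wrist_force: [-0.1, -0.1, -0.2]
grip_width: 1.003
grasp_force: 0.0
```

Request:
send_rows(deltas=[-0.5,0.9,0,0,0,0,-0.5,0.9,0,0,0,0,-0.5,0.9,0,0,0,0,0,0,0,0,0,0,0,0,0,0,0,0])

```text
time: 3.55
position: [521.1, 329.1, 231.2]
orientation: [-2.435, -1.985, 0.0]
wrist_force: [-0.1, 1.2, 0.0]
grip_width: 1.0
grasp_force: 0.0
```

```bash
python3 - <<'E'
from plant import *
from h import *
s=sense();f=grab_frame("wrist");pickle.dump((s,f),open("w2.pkl","wb"));f=wristcam(s,f)
print(s["position"].round(1),Rot.from_rotvec(s["orientation"]).as_matrix().round(3)[:,:2],s["wrist_force"].round(2),s["joints"].round(2))
cv2.imwrite("pics/w2.png",f["frame"][:,:,::-1])
g=f["frame"].max(2);K=f["camera_matrix"]
p=f["R"]@np.array([520.5,391,26])+f["t"];uv=K@(p/p[2]);print(uv)
u,v=uv[:2].astype(int)
m=np.zeros_like(g);a=95;y0=max(v-a,0);y1=v+a;m[y0:y1,u-a:u+a]=g[y0:y1,u-a:u+a]<50
n,l,st,c=cv2.connectedComponentsWithStats(m);i=1+np.argmax(st[1:,4]);mm=(l==i).astype(np.uint8)
cs,h=cv2.findContours(mm,cv2.RETR_CCOMP,cv2.CHAIN_APPROX_NONE)
for k in cs:
    if len(k)>60:
        k=k[:,0];xy=np.array([atz(f,*q,26)[:2] for q in k],np.float32);print(len(k),cv2.minAreaRect(xy))
E
```

```text
[521.1 329.1 231.2] [[ 0.202  0.979]
 [ 0.979 -0.202]
 [ 0.    -0.   ]] [-0.08  1.16  0.03] [-0.9   0.47  0.48  1.33 -0.21  1.39 -0.63]
[239.11890609 112.54945406   1.        ]
334 ((522.787841796875, 391.12957763671875), (85.06147003173828, 86.4718017578125), 78.22254943847656)
243 ((523.27490234375, 391.95050048828125), (63.87604904174805, 64.10948181152344), 78.28607940673828)
```

View pics/w2.png

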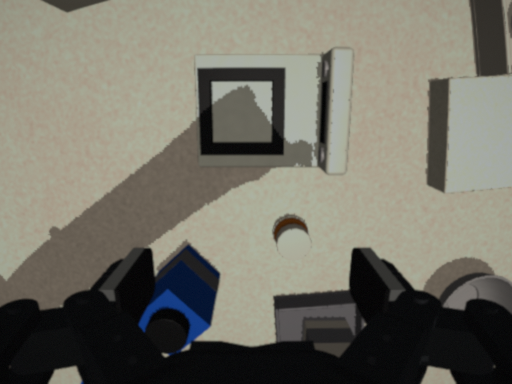

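The dock collar centre is at about (241,112), fitted at (523, 391.5) with yaw −11.75°, and the inside measures 63.9 × 64.1 mm, which checks. Next, a wrist look at cartridge 1 before grasping.

Request:
send_rows(deltas=[-0.98,0.34,0,0,0,0,-0.98,0.34,0,0,0,0,-0.98,0.34,0,0,0,0,-0.98,0.34,0,0,0,0,-0.98,0.34,0,0,0,0])

```text
time: 4.1
position: [540.0, 176.8, 231.4]
orientation: [-2.429, -1.99, -0.001]
wrist_force: [1.2, 0.7, 1.4]
grip_width: 1.002
grasp_force: 0.0
```

Request:
send_rows(deltas=[-0.98,0.34,0,0,0,0,-0.98,0.34,0,0,0,0,-0.98,0.34,0,0,0,0,-0.98,0.34,0,0,0,0,-0.98,0.34,0,0,0,0])

```text
time: 4.6
position: [560.9, 22.7, 231.4]
orientation: [-2.429, -1.99, -0.002]
wrist_force: [0.4, 0.4, -0.7]
grip_width: 1.001
grasp_force: 0.0
```

Request:
send_rows(deltas=[0,0,0,0,0,0,0,0,0,0,0,0])

```text
time: 4.8
position: [561.0, 22.6, 231.4]
orientation: [-2.433, -1.986, -0.001]
wrist_force: [0.2, 1.0, -0.3]
grip_width: 0.995
grasp_force: 0.0
```

```bash
python3 - <<'E'
from plant import *
from h import *
s=sense();f=grab_frame("wrist");pickle.dump((s,f),open("w3.pkl","wb"));f=wristcam(s,f)
print(s["position"].round(1),Rot.from_rotvec(s["orientation"]).as_matrix().round(3)[:,:2])
cv2.imwrite("pics/w3.png",f["frame"][:,:,::-1])
P=cloud(f);g=f["frame"].max(2)
n=(np.hypot(P[...,0]-569,P[...,1]-84.5)<55)
sel=n&(P[...,2]>95)&(P[...,2]<116)
sel|=n&(P[...,2]>116)&(P[...,2]<135)
cs,_=cv2.findContours(sel.astype(np.uint8),0,1);c=max(cs,key=cv2.contourArea)[:,0]
xy=np.array([atz(f,u,v,109)[:2] for u,v in c],np.float32);print(cv2.minAreaRect(xy),c.min(0),c.max(0))
cap=n&(P[...,2]>119)&(P[...,2]<135)&(g<60);v,u=np.nonzero(cap);print(u.mean(),v.mean(),atz(f,u.mean(),v.mean(),127),len(u),np.median(P[...,2][cap]))
E
```

```text
[561.   22.6 231.4] [[ 0.2    0.98 ]
 [ 0.98  -0.2  ]
 [ 0.001 -0.   ]]
((568.9796752929688, 83.40087127685547), (55.87623977661133, 55.75154113769531), 77.70445251464844) [211  77] [283 150]
246.27888989990902 114.57870791628753 [569.17382352  83.66318469 127.        ] 2198 124.9533439969928
```

View pics/w3.png

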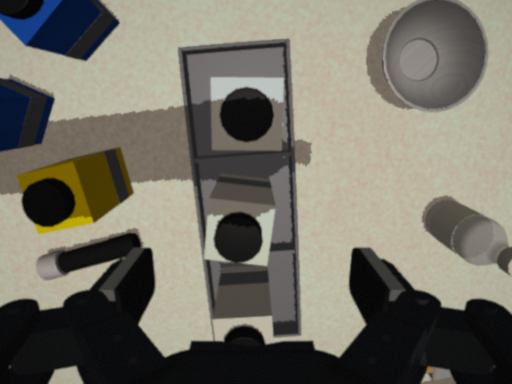

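Cartridge 1's cap is at (246,115) and the body fits at (569, 83.5), yaw −12.3°, with its cap at 125 mm. The others stand at (240,237) and (243,338). I'll go down, grasp and weigh.

Request:
send_rows(deltas=[0.68,-0.05,0,0,0,0,0.68,-0.05,0,0,0,0,0.68,-0.05,0,0,0,0,0,0,0.9,0,0,0,0,0,0.9,0,0,0])

```text
time: 5.35
position: [569.4, 87.2, 177.2]
orientation: [-2.427, -1.994, -0.005]
wrist_force: [-0.0, -0.4, -0.3]
grip_width: 1.004
grasp_force: 0.0
```

Request:
send_rows(deltas=[0,0,0.9,0,0,0,0,0,0.9,0,0,0,0,0,0.9,0,0,0,0,0,0.9,0,0,0,0,0,0,0,0,0])

```text
time: 5.85
position: [564.8, 85.4, 65.2]
orientation: [-2.426, -1.987, 0.011]
wrist_force: [-0.5, 0.7, -0.2]
grip_width: 1.003
grasp_force: 0.0
```

Request:
send_rows(deltas=[0,0,0,0,0,0,0,0,0,0,0,0,0,0,0,0,0,0,0,0,0,0,0,0,0,0,0,0,0,0], jaw=1, force=50)

```text
time: 6.35
position: [570.5, 83.1, 71.3]
orientation: [2.434, 1.985, 0.006]
wrist_force: [-0.1, 0.8, 6.3]
grip_width: 0.65
grasp_force: 53.9
```

Request:
send_rows(deltas=[0,0,0,0,0,0,0,0,0,0,0,0,0,0,0,0,0,0])

```text
time: 6.65
position: [570.5, 83.1, 71.3]
orientation: [2.434, 1.985, 0.006]
wrist_force: [-1.0, 1.8, 6.9]
grip_width: 0.648
grasp_force: 53.9
```

Request:
send_rows(deltas=[0,0,-0.3,0,0,0,0,0,-0.3,0,0,0,0,0,-0.3,0,0,0,0,0,-0.3,0,0,0,0,0,0,0,0,0])

```text
time: 7.15
position: [570.4, 82.3, 107.1]
orientation: [2.434, 1.984, 0.005]
wrist_force: [-0.7, 0.8, -1.3]
grip_width: 0.646
grasp_force: 53.2
```

Request:
send_rows(deltas=[0,0,0,0,0,0,0,0,0,0,0,0,0,0,0,0,0,0])

```text
time: 7.45
position: [568.6, 82.4, 104.7]
orientation: [-2.434, -1.985, 0.002]
wrist_force: [-0.4, 1.3, -1.2]
grip_width: 0.65
grasp_force: 53.2
```

Request:
send_rows(deltas=[0,0,0,0,0,0])

```text
time: 7.55
position: [568.7, 82.3, 104.9]
orientation: [-2.435, -1.985, 0.001]
wrist_force: [-0.1, 0.3, -0.6]
grip_width: 0.65
grasp_force: 53.2
```

Request:
send_rows(deltas=[0,0,0,0,0,0])

```text
time: 7.65
position: [568.9, 82.3, 105.0]
orientation: [-2.435, -1.985, 0.001]
wrist_force: [0.0, 0.3, -1.1]
grip_width: 0.65
grasp_force: 53.2
```

Request:
send_rows(deltas=[0,0,0,0,0,0])

```text
time: 7.75
position: [569.0, 82.3, 105.1]
orientation: [-2.435, -1.985, 0.0]
wrist_force: [-0.0, -0.3, -1.8]
grip_width: 0.649
grasp_force: 53.2
```

About 1.2–1.5 N, so cartridge 1 is the spent one. I'll put it back for now, since the full one goes first, and weigh the middle one.

Request:
send_rows(deltas=[0,0,0.4,0,0,0,0,0,0.3,0,0,0,0,0,0.25,0,0,0,0,0,0.17,0,0,0,0,0,0,0,0,0])

```text
time: 8.25
position: [569.0, 82.2, 71.5]
orientation: [-2.435, -1.985, 0.001]
wrist_force: [0.4, 0.3, -1.9]
grip_width: 0.652
grasp_force: 53.3
```

Request:
send_rows(deltas=[0,0,0,0,0,0,0,0,0,0,0,0])

```text
time: 8.45
position: [569.0, 82.3, 71.5]
orientation: [2.435, 1.985, -0.0]
wrist_force: [0.1, 0.2, -1.6]
grip_width: 0.653
grasp_force: 53.3
```

Still barely off the floor, so I'll lower it until it touches and release.

Request:
send_rows(deltas=[0,0,0.05,0,0,0,0,0,0.03,0,0,0,0,0,0,0,0,0])

```text
time: 8.75
position: [569.1, 82.3, 71.3]
orientation: [-2.435, -1.984, -0.001]
wrist_force: [-4.3, -1.3, 10.5]
grip_width: 0.646
grasp_force: 54.4
```

Request:
send_rows(deltas=[0,0,0,0,0,0,0,0,0,0,0,0,0,0,0,0,0,0,0,0,0,0,0,0], jaw=-1)

```text
time: 9.15
position: [569.0, 82.4, 69.0]
orientation: [-2.435, -1.985, 0.0]
wrist_force: [0.6, 0.3, 0.3]
grip_width: 1.001
grasp_force: 0.0
```

```bash
python3 - <<'E'
from plant import *
from h import *
s=sense();print(s["position"].round(1),s["grip_width"])
s3,f=pickle.load(open("w3.pkl","rb"));f=wristcam(s3,f);P=cloud(f)
n=(np.hypot(P[...,0]-543,P[...,1]+10)<50)&(P[...,2]>98)&(P[...,2]<135)
cs,_=cv2.findContours(n.astype(np.uint8),0,1);c=max(cs,key=cv2.contourArea)[:,0]
print(cv2.minAreaRect(np.array([atz(f,u,v,109)[:2] for u,v in c],np.float32)))
E
```

```text
[569.   82.4  69. ] 1.0013569028324243
((542.5753173828125, -9.424419403076172), (58.521270751953125, 55.70869064331055), 71.76924896240234)
```

Request:
send_rows(deltas=[0,0,-0.6,0,0,0,0,0,-0.8,0,0,0,0,0,-0.8,0,0,0,0,0,-0.8,0,0,0,-0.8,-0.06,0,0,0,0])

```text
time: 9.65
position: [565.7, 63.8, 162.6]
orientation: [2.426, 1.992, 0.014]
wrist_force: [0.3, 0.6, 0.8]
grip_width: 0.999
grasp_force: 0.0
```

Request:
send_rows(deltas=[-0.8,-0.06,0,0,0,0,-0.8,-0.06,0,0,0,0,-0.8,-0.06,0,0,0,0,0,0,0,0,0,0.6,0,0,0,0,0,0.6])

```text
time: 10.15
position: [542.3, -11.7, 159.3]
orientation: [2.554, 1.829, -0.0]
wrist_force: [-0.1, 0.6, -0.4]
grip_width: 1.001
grasp_force: 0.0
```

Request:
send_rows(deltas=[0,0,0.8,0,0,0,0,0,0.8,0,0,0,0,0,0.8,0,0,0,0,0,0.6,0,0,0,0,0,0,0,0,0])

```text
time: 10.65
position: [540.0, -9.9, 66.5]
orientation: [-2.547, -1.833, 0.008]
wrist_force: [-0.3, -0.2, 0.1]
grip_width: 1.003
grasp_force: 0.0
```

Request:
send_rows(deltas=[0,0,0,0,0,0,0,0,0,0,0,0,0,0,0,0,0,0,0,0,0,0,0,0,0,0,0,0,0,0], jaw=1, force=60)

```text
time: 11.15
position: [543.7, -10.2, 70.8]
orientation: [2.549, 1.835, 0.004]
wrist_force: [-1.2, -0.2, 6.5]
grip_width: 0.652
grasp_force: 65.7
```

Request:
send_rows(deltas=[0,0,0,0,0,0])

```text
time: 11.25
position: [543.7, -10.2, 70.8]
orientation: [2.549, 1.835, 0.004]
wrist_force: [-2.3, -0.7, 6.0]
grip_width: 0.646
grasp_force: 65.7
```

Request:
send_rows(deltas=[0,0,-0.3,0,0,0,0,0,-0.3,0,0,0,0,0,-0.3,0,0,0,0,0,-0.3,0,0,0,0,0,0,0,0,0])

```text
time: 11.75
position: [543.9, -10.4, 107.0]
orientation: [2.548, 1.834, 0.004]
wrist_force: [-0.2, -0.7, -3.4]
grip_width: 0.646
grasp_force: 64.7
```

Request:
send_rows(deltas=[0,0,0,0,0,0,0,0,0,0,0,0,0,0,0,0,0,0])

```text
time: 12.05
position: [542.2, -10.1, 104.8]
orientation: [-2.549, -1.835, 0.002]
wrist_force: [-0.1, -0.4, -3.1]
grip_width: 0.65
grasp_force: 64.7
```

Request:
send_rows(deltas=[0,0,0,0,0,0])

```text
time: 12.15
position: [542.3, -10.2, 104.9]
orientation: [-2.549, -1.835, 0.001]
wrist_force: [1.2, 0.3, -4.3]
grip_width: 0.647
grasp_force: 64.7
```

Request:
send_rows(deltas=[0,0,0,0,0,0])

```text
time: 12.25
position: [542.5, -10.3, 105.0]
orientation: [-2.55, -1.835, 0.001]
wrist_force: [-0.5, -0.3, -2.9]
grip_width: 0.648
grasp_force: 64.7
```

Request:
send_rows(deltas=[0,0,0,0,0,0])

```text
time: 12.35
position: [542.6, -10.2, 105.2]
orientation: [-2.55, -1.835, 0.0]
wrist_force: [-0.1, -0.3, -2.7]
grip_width: 0.645
grasp_force: 64.7
```

About 3.3 N, so the middle one is half-used. I'll put it back and look at the third before grasping it.

Request:
send_rows(deltas=[0,0,0.4,0,0,0,0,0,0.3,0,0,0,0,0,0.25,0,0,0,0,0,0.17,0,0,0,0,0,0.05,0,0,0])

```text
time: 12.85
position: [541.8, -10.2, 70.9]
orientation: [-2.548, -1.834, 0.002]
wrist_force: [-6.6, 1.5, 13.2]
grip_width: 0.648
grasp_force: 66.3
```

Request:
send_rows(deltas=[0,0,0.03,0,0,0,0,0,0,0,0,0,0,0,0,0,0,0])

```text
time: 13.15
position: [541.8, -10.2, 70.9]
orientation: [-2.548, -1.834, 0.001]
wrist_force: [-5.4, 0.8, 10.5]
grip_width: 0.647
grasp_force: 66.1
```

Request:
send_rows(deltas=[0,0,0,0,0,0,0,0,0,0,0,0,0,0,0,0,0,0,0,0,0,0,0,0], jaw=-1)

```text
time: 13.55
position: [542.9, -10.2, 69.3]
orientation: [2.549, 1.835, 0.0]
wrist_force: [-0.5, 0.7, 0.2]
grip_width: 1.002
grasp_force: 0.0
```

Request:
send_rows(deltas=[0,0,-1,0,0,0,0,0,-1,0,0,0,0,0,-1,0,0,0,0,0,-1,0,0,0,0,0,-1,0,0,0])

```text
time: 14.05
position: [542.6, -10.3, 220.5]
orientation: [2.55, 1.835, 0.0]
wrist_force: [0.8, 0.3, 0.6]
grip_width: 0.997
grasp_force: 0.0
```

Request:
send_rows(deltas=[-0.96,0.13,0,0,0,0,-0.96,0.13,0,0,0,0,-0.96,0.13,0,0,0,0,-0.96,0.13,0,0,0,0,-0.96,0.13,0,0,0,0])

```text
time: 14.55
position: [515.2, -154.1, 219.3]
orientation: [2.549, 1.835, 0.0]
wrist_force: [0.2, 0.1, 0.4]
grip_width: 1.003
grasp_force: 0.0
```

Request:
send_rows(deltas=[-0.96,0.13,0,0,0,0,0,0,0,0,0,-0.95,0,0,0,0,0,-0.95,0,0,0,0,0,0,0,0,0,0,0,0])

```text
time: 15.05
position: [510.0, -181.4, 219.2]
orientation: [-2.366, -2.067, 0.0]
wrist_force: [-0.1, 0.2, 0.7]
grip_width: 1.002
grasp_force: 0.0
```

```bash
python3 - <<'E'
from plant import *
from h import *
s=sense();f=grab_frame("wrist");pickle.dump((s,f),open("w4.pkl","wb"));f=wristcam(s,f)
print(s["position"].round(1),Rot.from_rotvec(s["orientation"]).as_matrix().round(3)[:,:2])
cv2.imwrite("pics/w4.png",f["frame"][:,:,::-1]);P=cloud(f)
for x,y in [(523.5,-121),(543,-10)]:
    n=(np.hypot(P[...,0]-x,P[...,1]-y)<50)&(P[...,2]>98)&(P[...,2]<135)
    cs,_=cv2.findContours(n.astype(np.uint8),0,1);c=max(cs,key=cv2.contourArea)[:,0]
    print(cv2.minAreaRect(np.array([atz(f,u,v,109)[:2] for u,v in c],np.float32)),c.min(0),c.max(0))
E
```

```text
[ 510.  -181.4  219.2] [[ 0.134  0.991]
 [ 0.991 -0.134]
 [ 0.    -0.   ]]
((523.2117309570312, -122.9700927734375), (55.41175842285156, 56.08404541015625), 82.2726058959961) [221  78] [298 154]
((550.3392333984375, -47.04882049560547), (3.332050323486328, 16.0250244140625), 82.87931823730469) [272   0] [295   5]
```

View pics/w4.png

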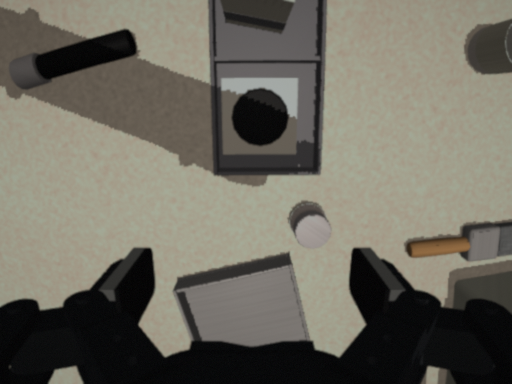

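The third cartridge's cap is at (260,117) and the body fits at (523.2, −122.8), yaw −7.7°. jar_right is at (311,228) and the tray's near edge runs from (176,292) to (292,255). Grasping it now.

Request:
send_rows(deltas=[0.66,0.06,0,0,0,0,0.66,0.06,0,0,0,0,0.66,0.06,0,0,0,0,0,0,0,0,0,0,0,0,0.9,0,0,0])

```text
time: 15.6
position: [526.3, -124.4, 195.4]
orientation: [2.357, 2.065, 0.007]
wrist_force: [1.4, -0.8, -0.1]
grip_width: 1.0
grasp_force: 0.0
```

Request:
send_rows(deltas=[0,0,0.9,0,0,0,0,0,0.9,0,0,0,0,0,0.9,0,0,0,0,0,0.9,0,0,0,0,0,0.5,0,0,0])

```text
time: 16.1
position: [521.4, -124.4, 67.1]
orientation: [-2.365, -2.066, 0.005]
wrist_force: [-0.1, 0.8, -0.1]
grip_width: 0.998
grasp_force: 0.0
```

Request:
send_rows(deltas=[0,0,0,0,0,0,0,0,0,0,0,0])

```text
time: 16.3
position: [523.3, -124.5, 69.7]
orientation: [2.365, 2.067, -0.001]
wrist_force: [1.3, -0.1, 0.2]
grip_width: 0.999
grasp_force: 0.0
```

Request:
send_rows(deltas=[0,0,0,0,0,0,0,0,0,0,0,0,0,0,0,0,0,0,0,0,0,0,0,0,0,0,0,0,0,0], jaw=1, force=80)

```text
time: 16.8
position: [523.9, -123.8, 70.8]
orientation: [2.363, 2.068, 0.002]
wrist_force: [-1.6, 0.1, 5.2]
grip_width: 0.648
grasp_force: 88.4
```

Request:
send_rows(deltas=[0,0,-0.3,0,0,0,0,0,-0.3,0,0,0,0,0,-0.3,0,0,0,0,0,-0.3,0,0,0,0,0,0,0,0,0])

```text
time: 17.3
position: [524.5, -123.7, 106.9]
orientation: [2.362, 2.067, 0.003]
wrist_force: [0.3, 0.4, -6.9]
grip_width: 0.646
grasp_force: 87.2
```

Request:
send_rows(deltas=[0,0,0,0,0,0,0,0,0,0,0,0,0,0,0,0,0,0])

```text
time: 17.6
position: [522.7, -123.2, 104.7]
orientation: [-2.363, -2.068, 0.001]
wrist_force: [-0.0, -0.6, -7.1]
grip_width: 0.647
grasp_force: 87.2
```

Request:
send_rows(deltas=[0,0,0,0,0,0])

```text
time: 17.7
position: [522.9, -123.3, 104.9]
orientation: [-2.364, -2.069, 0.001]
wrist_force: [-0.5, 0.3, -7.2]
grip_width: 0.65
grasp_force: 87.2
```

7.1 N, so this is the full one. Carrying it to the dock.

Request:
send_rows(deltas=[0,0,-0.86,0,0,0,0,0,-0.86,0,0,0,0,0,-0.86,0,0,0,0,0,-0.86,0,0,0,0,0,-0.86,0,0,0])

```text
time: 18.2
position: [522.8, -123.4, 235.0]
orientation: [-2.364, -2.068, 0.001]
wrist_force: [0.7, 0.4, -6.3]
grip_width: 0.646
grasp_force: 88.6
```

Request:
send_rows(deltas=[0,0,0,0,0,0.7,0.5,-0.1,0,0,0,0,0.93,-0.19,0,0,0,0,0.93,-0.19,0,0,0,0,0.93,-0.19,0,0,0,0])

```text
time: 18.7
position: [523.0, -21.8, 234.0]
orientation: [-2.435, -1.983, 0.0]
wrist_force: [1.2, -0.2, -7.3]
grip_width: 0.64
grasp_force: 88.8
```

Request:
send_rows(deltas=[0.93,-0.19,0,0,0,0,0.93,-0.19,0,0,0,0,0.93,-0.19,0,0,0,0,0.93,-0.19,0,0,0,0,0.93,-0.19,0,0,0,0])

```text
time: 19.2
position: [523.2, 120.6, 233.9]
orientation: [-2.435, -1.984, 0.001]
wrist_force: [0.8, -0.6, -6.9]
grip_width: 0.643
grasp_force: 88.8
```

Request:
send_rows(deltas=[0.93,-0.19,0,0,0,0,0.93,-0.19,0,0,0,0,0.93,-0.19,0,0,0,0,0.93,-0.19,0,0,0,0,0.93,-0.19,0,0,0,0])

```text
time: 19.7
position: [523.5, 262.9, 233.7]
orientation: [2.435, 1.985, -0.002]
wrist_force: [0.4, -0.5, -7.0]
grip_width: 0.645
grasp_force: 88.8
```

Request:
send_rows(deltas=[0.93,-0.19,0,0,0,0,0.93,-0.19,0,0,0,0,0.93,-0.19,0,0,0,0,0.93,-0.19,0,0,0,0,0.5,-0.1,0,0,0,0])

```text
time: 20.2
position: [522.4, 395.3, 232.9]
orientation: [-2.429, -1.988, 0.001]
wrist_force: [-0.8, -0.0, -6.8]
grip_width: 0.648
grasp_force: 88.8
```

Request:
send_rows(deltas=[0,0,0,0,0,0,0,0,0,0,0,0,0,0,0,0,0,0,0,0,0,0,0,0])

```text
time: 20.6
position: [524.8, 389.5, 234.4]
orientation: [2.437, 1.981, -0.001]
wrist_force: [0.0, -1.2, -6.3]
grip_width: 0.644
grasp_force: 88.8
```

```bash
cat > d.py <<'E'
import sys
from plant import *
from h import *
s=sense();M=Rot.from_rotvec(s["orientation"]).as_matrix();tx,ty,yaw=map(float,sys.argv[1:4])
e=np.array([tx,ty,s["position"][2]])-s["position"]
cur=np.degrees(np.arctan2(M[1,1],M[0,1]))
print(s["position"].round(1),M[:,2].round(3),'tool mm',(M.T@e).round(1),'wz rad',np.radians(-(yaw-cur)).round(3),s["joints"].round(2),s["wrist_force"].round(1))
E
python3 d.py 522.8 390.5 -11.75
```

```text
[524.8 389.5 234.4] [ 0.    -0.001 -1.   ] tool mm [ 0.6 -2.2 -0. ] wz rad -0.001 [-0.92  0.55  0.44  1.19 -0.23  1.44 -0.72] [ 0.  -1.2 -6.3]
```

Request:
send_rows(deltas=[0.02,-0.07,0.9,0,0,0,0,0,0.9,0,0,0,0,0,0.9,0,0,0,0,0,0.9,0,0,0,0,0,0.6,0,0,0])

```text
time: 21.1
position: [521.3, 390.7, 106.2]
orientation: [-2.436, -1.983, 0.005]
wrist_force: [-0.0, -0.2, -7.6]
grip_width: 0.647
grasp_force: 88.7
```

Request:
send_rows(deltas=[0,0,0.2,0,0,0,0,0,0,0,0,0,0,0,0,0,0,0,0,0,0,0,0,0])

```text
time: 21.5
position: [523.5, 393.0, 104.4]
orientation: [2.435, 1.985, 0.006]
wrist_force: [1.0, -0.0, -7.2]
grip_width: 0.645
grasp_force: 88.6
```

```bash
python3 d.py 522.8 390.5 -11.75; python3 - <<'E'
from plant import *
import cv2
from h import *
s=sense();f=grab_frame("wrist");t=grab_frame("top");pickle.dump((s,f,t),open("w5.pkl","wb"))
a=cv2.resize(t["frame"][170:240,70:150],(560,490),interpolation=cv2.INTER_CUBIC)
cv2.imwrite("pics/w5.png",np.clip(a*1.5,0,255)[:,:,::-1])
E
```

```text
[523.5 393.  104.4] [ 0.003  0.002 -1.   ] tool mm [-2.6 -0.2 -0. ] wz rad 0.002 [-0.93  0.63  0.41  1.39 -0.26  1.17 -0.69] [ 1.  -0.  -7.2][ WARN:0@1.314] global loadsave.cpp:1063 imwrite_ Unsupported depth image for selected encoder is fallbacked to CV_8U.
```

```bash
python3 - <<'E'
from h import *
s,f,t=pickle.load(open("w5.pkl","rb"));cv2.imwrite("pics/w5b.png",f["frame"][:,:,::-1])
E
```

View pics/w5b.png

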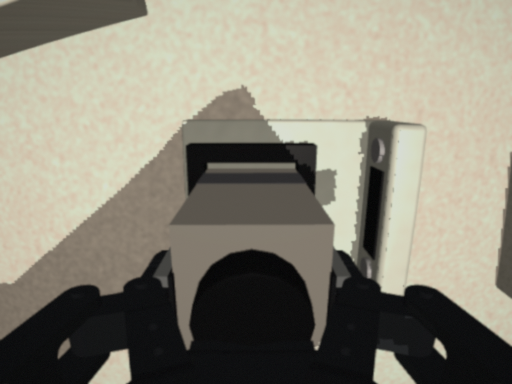

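The cartridge hangs over the collar. Its bottom edge is at row ~173 (cols 206–297) and the collar's far outer edge is at row ~145 (cols 187–317). I'll compute the fit along tool x.

```bash
python3 - <<'E'
from h import *
s,f,t=pickle.load(open("w5.pkl","rb"));f=wristcam(s,f)
M=Rot.from_rotvec(s["orientation"]).as_matrix();T=s["position"]
L=lambda u,v,z:(M.T@(atz(f,u,v,z)-T))[:2].round(1)
print('collar outer far',L(187,144,26),L(317,144,26),'inner far',L(207,163,26),L(296,163,26))
for z in (34,37): print('cart far bottom',L(206,173,z),L(297,173,z))
print('cart top far',L(172,222,142),L(332,222,142))
v=f["frame"].max(2)[135:235,252];print(v)
E
```

```text
collar outer far [ 43.1 -43. ] [43.1 42.9] inner far [ 30.4 -30.1] [30.4 29.4]
cart far bottom [ 25.2 -29.9] [25.2 29.2]
cart far bottom [ 25.8 -29.5] [25.8 28.7]
cart top far [ 30.2 -26.6] [30.1 26.4]
[129 129 129 129 129 130 124  97  48  15  14  16  17  16  15  15  18  16
  15  15  13  15  15  15  13  15  22  55  99 123 129 129 126 111  96  90
  88  77  60  49  47  46  47  47  46  47  47  52  68  82  90  90  91  91
  91  91  91  90  91  91  90  91  90  90  90  91  91  90  91  91  90  91
  90  91  91  90  90  91  90  91  90  90  90  91  91  90  91  90  94 106
 122 131 132 132 132 133 132 132 131 132]
```

Both methods agree: shift about −2.3 mm along tool x. Then lower slowly.

Request:
send_rows(deltas=[-0.08,0,0,0,0,0,0,0,0,0,0,0,0,0,0.15,0,0,0,0,0,0.15,0,0,0,0,0,0.1,0,0,0])

```text
time: 22.1
position: [521.1, 389.8, 89.3]
orientation: [-2.435, -1.985, 0.002]
wrist_force: [-0.6, 0.1, -6.8]
grip_width: 0.647
grasp_force: 88.7
```

Request:
send_rows(deltas=[0,0,0.1,0,0,0,0,0,0.1,0,0,0,0,0,0,0,0,0,0,0,0,0,0,0])

```text
time: 22.5
position: [521.7, 390.0, 84.2]
orientation: [2.435, 1.985, -0.0]
wrist_force: [0.5, 0.1, -6.0]
grip_width: 0.646
grasp_force: 88.7
```

```bash
python3 d.py 522.8 390.5 -11.75
```

```text
[521.7 390.   84.2] [-0. -0. -1.] tool mm [ 0.7  1.  -0. ] wz rad 0.002 [-0.92  0.65  0.41  1.42 -0.27  1.13 -0.68] [ 0.5  0.1 -6. ]
```

Request:
send_rows(deltas=[0.02,0.03,0.1,0,0,0,0,0,0.1,0,0,0,0,0,0.08,0,0,0,0,0,0,0,0,0,0,0,0,0,0,0])

```text
time: 23.0
position: [522.6, 390.4, 75.8]
orientation: [2.435, 1.985, -0.0]
wrist_force: [-0.1, -0.1, -7.7]
grip_width: 0.646
grasp_force: 89.0
```

Request:
send_rows(deltas=[0,0,0.04,0,0,0,0,0,0,0,0,0])

```text
time: 23.2
position: [522.8, 390.6, 75.0]
orientation: [-2.435, -1.985, -0.001]
wrist_force: [0.3, -1.0, -6.1]
grip_width: 0.648
grasp_force: 88.8
```

Request:
send_rows(deltas=[0,0,0.03,0,0,0,0,0,0.02,0,0,0,0,0,0,0,0,0])

```text
time: 23.5
position: [522.9, 390.7, 74.9]
orientation: [-2.435, -1.985, -0.002]
wrist_force: [-3.8, -2.7, 4.1]
grip_width: 0.643
grasp_force: 89.8
```

It touched the floor with +4 N at the expected height. Release, retreat, and return to the spent cartridge.

Request:
send_rows(deltas=[0,0,0,0,0,0,0,0,0,0,0,0,0,0,0,0,0,0,0,0,0,0,0,0], jaw=-1)

```text
time: 23.9
position: [523.1, 390.5, 73.3]
orientation: [2.435, 1.985, 0.001]
wrist_force: [-0.8, -0.4, -0.4]
grip_width: 1.003
grasp_force: 0.0
```

Request:
send_rows(deltas=[0,0,-0.5,0,0,0,0,0,-1,0,0,0,0,0,-1,0,0,0,0,0,-1,0,0,0,0,0,-1,0,0,0])

```text
time: 24.4
position: [523.0, 390.4, 210.9]
orientation: [2.435, 1.985, 0.003]
wrist_force: [0.4, -0.0, -0.1]
grip_width: 1.003
grasp_force: 0.0
```

Request:
send_rows(deltas=[0,0,-0.5,0,0,0,-0.97,0.36,0,0,0,0,-0.97,0.36,0,0,0,0,-0.97,0.36,0,0,0,0,-0.97,0.36,0,0,0,0])

```text
time: 24.9
position: [542.0, 266.5, 224.7]
orientation: [2.435, 1.985, 0.003]
wrist_force: [0.7, -0.1, 0.1]
grip_width: 1.004
grasp_force: 0.0
```

```bash
python3 - <<'E'
from plant import *
from h import *
f=grab_frame("top");s=grab_frame("scene");pickle.dump((f,s),open("t2.pkl","wb"));P=cloud(f);z=P[...,2]
for x,y in [(523,391),(569,83)]:
    n=(np.hypot(P[...,0]-x,P[...,1]-y)<48)&(z>85)&(z<135)
    cs,_=cv2.findContours(n.astype(np.uint8),0,1);c=max(cs,key=cv2.contourArea)[:,0]
    print(cv2.minAreaRect(np.array([atz(f,u,v,113)[:2] for u,v in c],np.float32)),np.median(z[n&(z>118)]))
a=cv2.resize(f["frame"][150:260,60:340],(784,308),interpolation=2);b=cv2.resize(s["frame"][130:220,180:400],(784,290),interpolation=2)
cv2.imwrite("pics/t2.png",np.clip(np.vstack([a,b])*1.5,0,255).astype(np.uint8)[:,:,::-1])
E
```

```text
((512.9740600585938, 389.14447021484375), (41.613285064697266, 36.74832534790039), 75.63768005371094) 129.3929924975452
((566.6050415039062, 82.84141540527344), (56.999507904052734, 55.02279281616211), 77.82359313964844) 125.57827581361386
```

View pics/t2.png

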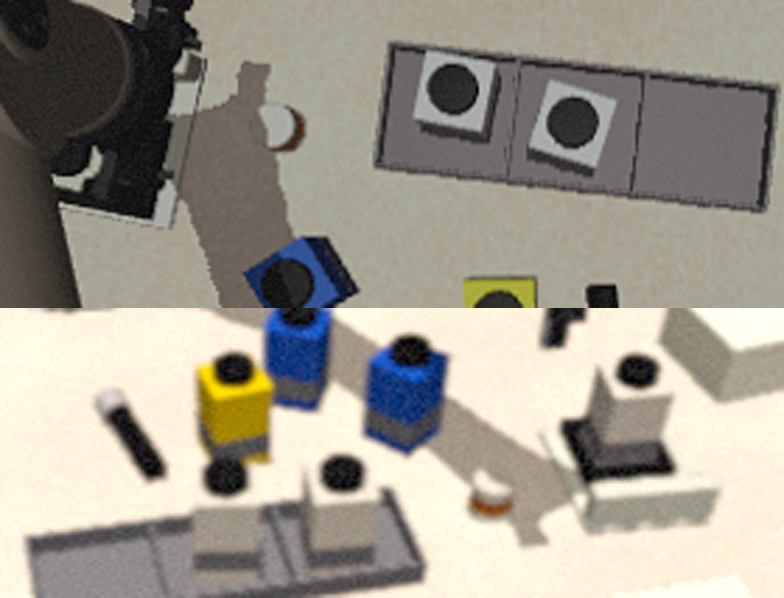

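The cartridge stands upright inside the collar (lower half, about (632,430)). Its cap is 4 mm above those in the caddy, as it should be when fully down. The spent and half-used ones stand upright in the caddy. Now fetch the spent one at (569, 83).

Request:
send_rows(deltas=[-0.97,0.36,0,0,0,0,-0.97,0.36,0,0,0,0,-0.97,0.36,0,0,0,0,-0.97,0.36,0,0,0,0,-0.97,0.36,0,0,0,0])

```text
time: 25.5
position: [565.5, 113.9, 224.4]
orientation: [2.434, 1.986, 0.003]
wrist_force: [0.8, 0.2, 0.8]
grip_width: 0.999
grasp_force: 0.0
```

Request:
send_rows(deltas=[-0.97,0.36,0,0,0,0,0,0,0,0,0,0,0,0,0,0,0,0,0,0,0,0,0,0])

```text
time: 25.9
position: [569.8, 85.8, 223.6]
orientation: [-2.432, -1.987, -0.002]
wrist_force: [0.5, 1.0, -0.1]
grip_width: 0.998
grasp_force: 0.0
```

```bash
python3 d.py 568.8 83 -12
```

```text
[569.8  85.8 223.6] [ 0.     0.002 -1.   ] tool mm [-2.9 -0.4 -0. ] wz rad 0.009 [-0.55  0.4   0.53  1.47 -0.2   1.33 -0.21] [ 0.5  1.  -0.1]
```

Request:
send_rows(deltas=[-0.1,-0.01,0.9,0,0,0,0,0,0.9,0,0,0,0,0,0.9,0,0,0,0,0,0.9,0,0,0,0,0,0.9,0,0,0])

```text
time: 26.4
position: [568.8, 83.4, 87.2]
orientation: [-2.431, -1.989, -0.002]
wrist_force: [0.4, 0.6, -0.1]
grip_width: 1.001
grasp_force: 0.0
```

Request:
send_rows(deltas=[0,0,0.63,0,0,0,0,0,0,0,0,0,0,0,0,0,0,0])

```text
time: 26.7
position: [569.0, 82.3, 69.6]
orientation: [-2.432, -1.988, -0.001]
wrist_force: [-0.1, 0.4, 0.2]
grip_width: 0.997
grasp_force: 0.0
```

Request:
send_rows(deltas=[0,0,0,0,0,0,0,0,0,0,0,0,0,0,0,0,0,0,0,0,0,0,0,0,0,0,0,0,0,0], jaw=1, force=50)

```text
time: 27.2
position: [569.8, 81.1, 70.9]
orientation: [2.434, 1.985, 0.004]
wrist_force: [-1.5, -0.3, 6.4]
grip_width: 0.65
grasp_force: 53.4
```

Request:
send_rows(deltas=[0,0,-0.3,0,0,0,0,0,-0.6,0,0,0,0,0,-0.9,0,0,0,0,0,-0.9,0,0,0,0,0,-0.9,0,0,0])

```text
time: 27.7
position: [568.5, 80.4, 178.3]
orientation: [-2.435, -1.984, 0.001]
wrist_force: [0.0, -0.2, -0.8]
grip_width: 0.648
grasp_force: 53.1
```

Request:
send_rows(deltas=[0,0,-0.9,0,0,0,0,0,-0.9,0,0,0,0,0,-0.2,0,0,0,0,0,0,0,0,0,0,0,0,0,0,0])

```text
time: 28.2
position: [567.9, 80.7, 235.6]
orientation: [-2.434, -1.984, 0.004]
wrist_force: [-0.1, -0.2, -1.1]
grip_width: 0.645
grasp_force: 53.2
```

```bash
python3 d.py 477 -352 6.4
```

```text
[567.9  80.7 235.6] [-0.003 -0.    -1.   ] tool mm [-442.1   -1.8    0.5] wz rad -0.315 [-0.55  0.39  0.54  1.45 -0.2   1.36 -0.21] [-0.1 -0.2 -1.1]
```

Request:
send_rows(deltas=[-0.6,0,0,0,0,0,-0.98,0,0,0,0,0,-0.98,0,0,0,0,0,-0.98,0,0,0,0,0,-0.98,0,0,0,0,0])

```text
time: 28.7
position: [539.7, -54.9, 236.0]
orientation: [-2.436, -1.982, 0.004]
wrist_force: [1.6, -0.9, -1.9]
grip_width: 0.647
grasp_force: 53.2
```

Request:
send_rows(deltas=[-0.98,0,0,0,0,0,-0.98,0,0,0,0,0,-0.98,0,0,0,0,0,-0.98,0,0,0,0,0,-0.98,0,0,0,0,0])

```text
time: 29.2
position: [509.7, -198.4, 236.0]
orientation: [-2.435, -1.982, 0.003]
wrist_force: [1.3, -0.0, -0.5]
grip_width: 0.65
grasp_force: 53.2
```

Request:
send_rows(deltas=[-0.98,0,0,0,0,0,-0.98,0,0,0,0,0,-0.98,0,0,0,0,0,-0.98,0,0,0,0,0,-0.98,0,0,0,0,0])

```text
time: 29.7
position: [479.9, -342.0, 235.9]
orientation: [-2.435, -1.981, 0.003]
wrist_force: [0.8, 0.4, -1.3]
grip_width: 0.648
grasp_force: 53.2
```

Request:
send_rows(deltas=[-0.4,0,0,0,0,-0.8,0,0,0,0,0,-0.8,0,0,0,0,0,-0.8,0,0,0,0,0,-0.7,0,0,0,0,0,0])

```text
time: 30.2
position: [477.9, -352.6, 236.0]
orientation: [-2.1, -2.333, 0.002]
wrist_force: [-0.2, -0.2, -1.9]
grip_width: 0.649
grasp_force: 53.2
```

Request:
send_rows(deltas=[0,0,0,0,0,0,0,0,0,0,0,0])

```text
time: 30.4
position: [479.2, -352.1, 236.8]
orientation: [-2.101, -2.335, 0.001]
wrist_force: [0.2, -0.1, -1.4]
grip_width: 0.652
grasp_force: 53.2
```

```bash
python3 d.py 477 -352 6.4; python3 - <<'E'
from h import *
o=pickle.load(open("f0.pkl","rb"))["top"];P=cloud(o);m=(P[...,2]>16)&(P[...,2]<45)&(abs(P[...,0]-477)<95)&(abs(P[...,1]+352)<90)
n,l,st,c=cv2.connectedComponentsWithStats(cv2.dilate(m.astype(np.uint8),np.ones((3,3))))
i=1+np.argmax(st[1:,4]);print(cv2.minAreaRect(P[...,:2][(l==i)&m].astype(np.float32)),m.sum())
E
```

```text
[ 479.2 -352.1  236.8] [-0.001  0.    -1.   ] tool mm [ 0.3 -2.2  0. ] wz rad -0.006 [ 0.19  0.44  0.62  1.39 -0.26  1.39  0.91] [ 0.2 -0.1 -1.4]
((477.35064697265625, -357.8272705078125), (140.20376586914062, 131.54351806640625), 6.825855255126953) 544
```

Request:
send_rows(deltas=[-0.13,-0.05,0.9,0,0,0,0,0,0.9,0,0,0,0,0,0.9,0,0,0,0,0,0.9,0,0,0,0,0,0.9,0,0,0])

```text
time: 30.9
position: [478.7, -355.8, 101.2]
orientation: [2.1, 2.337, -0.0]
wrist_force: [-0.0, 0.8, -1.5]
grip_width: 0.648
grasp_force: 53.3
```

Request:
send_rows(deltas=[0,0,0.4,0,0,0,0,0,0.3,0,0,0,0,0,0.15,0,0,0,0,0,0,0,0,0,0,0,0,0,0,0])

```text
time: 31.4
position: [479.5, -356.5, 77.9]
orientation: [2.098, 2.335, 0.0]
wrist_force: [0.2, 0.9, -0.9]
grip_width: 0.65
grasp_force: 53.2
```

Request:
send_rows(deltas=[0,0,0,0,0,0])

```text
time: 31.5
position: [479.5, -356.5, 78.0]
orientation: [2.098, 2.335, 0.001]
wrist_force: [0.4, 0.7, -1.8]
grip_width: 0.648
grasp_force: 53.2
```

Expected contact is at TCP z ≈ 71.

Request:
send_rows(deltas=[0,0,0.08,0,0,0,0,0,0.06,0,0,0,0,0,0.04,0,0,0,0,0,0.04,0,0,0,0,0,0,0,0,0])

```text
time: 32.0
position: [478.8, -355.8, 71.0]
orientation: [-2.099, -2.337, -0.001]
wrist_force: [-1.8, 2.4, 4.9]
grip_width: 0.651
grasp_force: 53.6
```

Request:
send_rows(deltas=[0,0,0.03,0,0,0,0,0,0,0,0,0])

```text
time: 32.2
position: [478.7, -355.9, 71.0]
orientation: [2.099, 2.337, 0.001]
wrist_force: [-2.6, 2.4, 8.7]
grip_width: 0.652
grasp_force: 54.3
```

It has contact. Release, retreat and do a final check.

Request:
send_rows(deltas=[0,0,0,0,0,0,0,0,0,0,0,0,0,0,0,0,0,0,0,0,0,0,0,0], jaw=-1)

```text
time: 32.6
position: [478.8, -355.8, 69.0]
orientation: [-2.099, -2.337, 0.0]
wrist_force: [-0.5, -0.8, -0.8]
grip_width: 1.002
grasp_force: 0.0
```

Request:
send_rows(deltas=[0,0,-0.5,0,0,0,0,0,-1,0,0,0,0,0,-1,0,0,0,0,0,-1,0,0,0,0,0,-1,0,0,0])

```text
time: 33.1
position: [478.8, -356.1, 206.8]
orientation: [2.099, 2.336, 0.0]
wrist_force: [0.8, 0.6, 0.4]
grip_width: 1.002
grasp_force: 0.0
```

Request:
send_rows(deltas=[0,0,-0.9,0,0,0,0,-0.9,0,0,0,0,0,-0.9,0,0,0,0,0,-0.9,0,0,0,0,0,-0.9,0,0,0,0])

```text
time: 33.6
position: [370.4, -367.9, 232.5]
orientation: [2.099, 2.336, 0.0]
wrist_force: [-1.0, -1.0, 0.6]
grip_width: 0.998
grasp_force: 0.0
```

Request:
send_rows(deltas=[0,0,0,0,0,0,0,0,0,0,0,0,0,0,0,0,0,0])

```text
time: 33.9
position: [372.8, -367.0, 231.8]
orientation: [2.097, 2.338, 0.001]
wrist_force: [-0.8, -0.2, 1.1]
grip_width: 1.002
grasp_force: 0.0
```

```bash
python3 - <<'E'
from plant import *
from h import *
f=grab_frame("top");s=grab_frame("scene");P=cloud(f);z=P[...,2]
for x,y,h in [(523,391,113),(543,-10,109),(478,-356,109)]:
    n=(np.hypot(P[...,0]-x,P[...,1]-y)<48)&(z>85)&(z<135)
    cs,_=cv2.findContours(n.astype(np.uint8),0,1);c=max(cs,key=cv2.contourArea)[:,0]
    print(cv2.minAreaRect(np.array([atz(f,u,v,h)[:2] for u,v in c],np.float32)),np.median(z[n&(z>118)]))
a=cv2.resize(f["frame"][80:270,70:450],(760,380),interpolation=2);b=cv2.resize(s["frame"][140:250,90:470],(760,220),interpolation=2)
cv2.imwrite("pics/fin.png",np.clip(np.vstack([a,b])*1.5,0,255).astype(np.uint8)[:,:,::-1])
E
```

```text
((521.37255859375, 388.0982666015625), (67.00304412841797, 54.43681716918945), 78.17029571533203) 129.26957697565905
((540.84326171875, -9.706493377685547), (55.85811233520508, 57.49531936645508), 71.5941162109375) 125.31919193851486
((477.5360412597656, -349.1256103515625), (56.658329010009766, 63.96406936645508), 5.26301908493042) 124.8170567173913
```

View pics/fin.png

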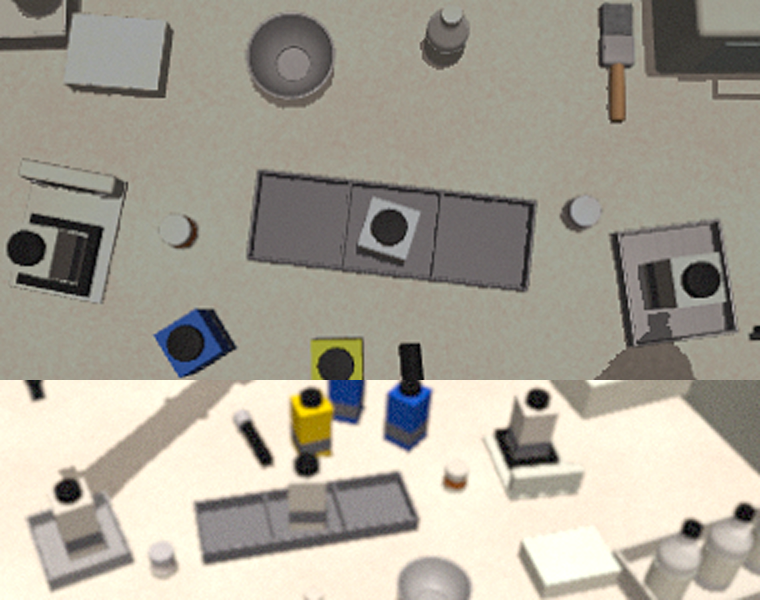

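All three stand upright: the full one in the dock collar (60,255), the half-used one in the caddy (388,228) and the spent one in the tray (690,280). The jars and the bowl have not moved.

```bash
python3 -c "
from plant import *
print(finish_job())"
```

```text
the job is handed in; nothing more can be done
None
```

The job is handed in at about 34 s of the 64 s limit: the full cartridge (about 7.1 N) is seated in the dock, the spent one (about 1.3 N) stands in the steel tray, and the half-used one (about 3.3 N) is back in the caddy, all upright in the final check.

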